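# Load the sample tray into its guide rails the right way round

## Robot

A 6-joint arm with a two-finger parallel gripper is mounted at the origin on the work surface. World frame = base frame: x ahead of the robot, y to its left, z up, the work surface at z = 0. Lengths are in m, angles in rad, forces in N, time in s.
With the tool pointing down it reaches from about 0.25 to 0.725 m from the base axis. Payload 4 kg.
Tool frame: the origin (TCP) lies on the centre line of the jaws, within the pads' length; the fingertips stand 22 mm ahead of it and the grasp point (between the pads) lies 3 mm ahead of it; z points along the fingers, y is the line along which they close (so a half turn about z gives the same grasp; the last joint's range is limited). The gripper opens to 85 mm and grips with 20 to 120 N. Pads are 22 mm wide; open, the fingers measure 114 mm over their backs; the gripper's body (76 mm by 85 mm) begins 54 mm behind the grasp point. The pads swing forward as they close: fully open they stand 13 mm farther back than shut.
Start: joints at [1.309, 0.241, 0.005, 1.335, 0, 1.571], TCP at [0.129, 0.483, 0.253] pointing down, gripper open.
Joint ranges: [-2.72, 2.72], [-1.05, 1.87], [-1.09, 1.28], [-1.99, 2.15], [-1.42, 1.44], [-3.14, 3.14]. Speed limits (rad/s): [2.79, 2.79, 3.14, 3.14, 3.14, 3.14].

## Interface

Orientations are given as a unit quaternion [x, y, z, w].
In Python, from workcell import bot gives the robot as it stands.
- The arm moves only by the shell command python3 -m inch 'ROWS'. ROWS is JSON, one flat list of numbers, 7 for each row, row after row: the shift along the world's x, y, z in mm, then the turn, a rotation vector about the world's x, y, z in rad, then the opening in per cent of the stroke, from 0 (shut) to 100 (fully open). A call has 1 to 8 rows; each row is the pose to reach, as a shift and turn from the pose commanded when the call began; what a row does not reach only later rows make up. A row lasts 1/12 s, in which the tool goes at most 41.7 mm and 7.16 degrees, less where a joint would pass 70% of its speed; a pose out of reach is approached as far as the arm can. A call with a gripper value outside its range is refused whole. The fingers move at their own pace and stop on an object; the grip force is fixed at half the most. Time passes only in rows, so rows that repeat a pose let the fingers close. It gives the time, the measured TCP pose, the force, the opening and the grip force at its end, in the units of the state.
- bot.get_obs(): the state, without advancing time (a new reading comes with each control period).
- bot.camera(name): name is "scene" or "top"; returns the picture (420x560x3 uint8, blue, green, red); there is no depth.
- bot.camera_info(name): a dict with "intrinsics" (3x3 intrinsics, pixels), "camera_from_world" (4x4, takes a point from world to camera coordinates). Camera axes: x right, y down, z forward; pixel columns grow to the right and rows downward; lengths in m; the calibration is good to about 2 mm. A picture is of the moment at which its call begins. camera_info takes no time and is no camera call.
- bot.job_done(): hands the job in; it is judged then, once.
Trained networks look in the newest picture that a camera, given by its name, has taken for a name from the list of things; names that differ only in an ending like _2 or _b are one class to them, and where a whole thing is asked for, a point or a joint stands for the part that bears it (a point fixed in the world has none). Each returns a list of dicts, best first, with "confidence" (0 to 1); they miss things now and then, are a little off and sometimes report something else, mostly with a low value. They report only what shows in the picture. A call takes as long as a camera call.
- bot.silhouettes(camera, target): "mask" (420x560 bool, what is visible of it) and "uv" ([column, row] in pixels, amid what is visible of it).
- bot.spot_point(camera, target): "uv" ([column, row] in pixels: a listed point, or the origin of a listed thing).
The state is a dict: "clock": time; "joint_pos": joint angles; "joint_vel": joint speeds; "tau": joint torques, N m; "eef_pos": TCP position; "tool_rot": TCP orientation; "ft_force": force on the tool from outside, world axes, zero at the start; "ft_torque": the same for the moment, N m; "grip_width": finger opening in m; "grasp_force": force on a finger pad.
Only numpy, scipy, OpenCV 4.12 (cv2) and the standard library are available. Lean on these libraries where they do the work, as an engineer would, in place of code of your own. Each camera call takes 0.05 s, during which the arm holds its last target. There are 200 camera calls.

## Task

The sample tray lies on the bench the wrong way round: turn it end for end and slide it, yellow nose first, flat on the bench between the two blue-lipped guide rails until the nose pushes the red-roller switch lever to its click, then stop and let go. Do not overtravel the switch: leave a gap of about 10 mm between the tray's blue end plate and the rail ends, never push the plate up against them. Keep the tray upright and leave the other things on the bench where they stand.

Things in the scene. Friction and masses are not known exactly. Their poses are not given: they have to be found in the camera images.
- tray: Loose white sample tray, 0.3 to 0.6 kg; deck 150 mm long (x -75 to +75), 80 wide, 8 thick. Origin: centre of the deck's underside; x points to the yellow nose, z up. Starts flat on the bench, nose within about 40 degrees of opposite to the dock's x, on the left or right of the bench with the dock on the other side. Four capped pots, tops 37 mm up, are fixed to the deck at x = +-47, y = +-14.5 (27 wide).
- handle (a point): Point on the tray's black upright handle, 50 mm above the tray's underside over the deck's centre; axes as the tray. The handle is a plate 60 mm along x, 14 mm thick along y, from the deck up to 62 mm. Grip its thickness from above.
- nose (a point): Middle of the tray's front face: tray x = +75 mm, 12 mm above the underside; axes as the tray. A yellow bumper 56 mm wide, 24 mm high stands here; the deck tapers to 60 mm wide over its last 25 mm.
- end_plate (a point): Centre of the tray's blue tail plate: tray x = -80 mm, 17 mm up; axes as the tray. The plate is 10 mm thick (tray x -85 to -75), 124 mm wide, 34 mm high: too wide for the rails, so only the nose end goes in.
- dock: Guide-rail dock fixed to the bench. Origin: on the bench, centre of the mouth; x points inward (slide direction, within 12 degrees of away from the robot), y left. Aluminium rails run from x = 0 to 192, inner faces y = +-43 (flared to +-51 over the first 22 mm), outer y = +-63 at most, 20 mm high. No floor: the tray slides on the bench. Home: tray origin at dock x = 65 mm (59 to 71), y = 0.
- lips (a point): Middle of the channel between the blue lips, dock x = 75, 17 mm up; axes as the dock. The lips (dock x 25 to 125) overhang the channel inward to y = +-33, 14 to 20 mm above the bench: the tray's deck passes under them and can only be slid in from the mouth. Home, the end plate's front stands 10 mm (4 to 16) before the rail ends at dock x = 0.
- lever (a joint): Angle of the switch lever (rad), 0 at rest, growing as the tray's nose pushes it inward; touched when the tray origin is at dock x = 39 mm. It clicks at 0.45 (tray origin x = 59) and is overtravelled beyond 0.70 (x = 71); 0.57 (x = 65) is right; about 21 rad per m there. Its return spring is weak (under 1 N at the roller) and does not push the tray back.
- roller (a point): Centre of the red roller (radius 8 mm) on the lever's end, 16 mm up, near the channel's middle. The lever is 48 mm long, hinged about the vertical at dock x = 149, y = +44, beside a black switch body 46 mm high (dock x 130 to 180, y 46 to 70). A crossbar closes the dock at x = 178 to 192.
- dishes: Bystander: two stacked flat dishes, 84 mm wide, 27 mm high, between the dock and the tray. Origin under its centre.
- marker: Bystander: white marker with a red cap, 140 mm long, 18 mm high, lying roughly along x between the dock and the tray.
- tub_green: Bystander: tub with green lid, 104 mm wide, 130 mm high, at the left. Origin under its centre.
- tub_orange: Bystander: tub with orange label, 96 mm wide, 120 mm high, at the left. Origin under its centre.
- beaker: Bystander: glass beaker, 84 mm wide, 100 mm high, at the right. Origin under its centre.
- notebook: Bystander: red notebook 150 x 100 x 16 mm, lying at the right. Origin under its centre.
- reagent: Bystander: amber bottle, 60 mm wide, 110 mm high, at the far side. Origin under its centre.

How it is judged:
On the way, in this order (a step that is already met when the one before it is completed fails the run):
1. the tray's yellow nose has entered the rails from the mouth, straight and level on or just over the bench, switch not yet pressed (x of nose in the frame of dock between 0.02 and 0.11 m and x of tray in the frame of dock below 0.04 m and height (world z) of tray below 0.008 m and value of joint lever below 0.2 rad and y of nose in the frame of dock between -0.015 and 0.015 m and angle between the x axis of tray and the x axis of dock, either way round below 0.2 rad), for 0.1 s.
2. the tray nose has pushed the lever to its click (value of joint lever above 0.45 rad and x of nose in the frame of dock above 0.13 m and y of nose in the frame of dock between -0.008 and 0.008 m and angle between the x axis of tray and the x axis of dock, either way round below 0.1 rad and angle between tray's own z axis and vertical below 0.06 rad), for 0.1 s.
At the end, for the whole second after the job is handed in: The tray rests flat on the bench (underside within 4 mm of it, tilt under 0.06 rad), nose first between the rails: nose face at dock x = 130 to 149 mm, within 8 mm of the centre line, straight within 0.1 rad, still, with the lever between its click (0.45 rad) and overtravel (0.70 rad) (all of step 2 and value of joint lever below 0.7 rad and x of nose in the frame of dock below 0.149 m and height (world z) of tray below 0.004 m and linear speed of tray below 0.02 m/s); the robot touches nothing.
It fails at once if the switch lever is overtravelled (over 0.70 rad) (value of joint lever above 0.7 rad).
It fails at once if the tray is tipped by more than 0.5 rad (angle between tray's own z axis and vertical above 0.5 rad).
It fails at once if a bystander is pushed more than 30 mm or tipped over (distance of any of dishes, marker, tub_green, tub_orange, beaker, notebook, reagent from where it was at the start of the episode above 0.03 m or angle between any of dishes, marker, tub_green, tub_orange, beaker, notebook, reagent's own z axis and vertical above 0.5 rad).
It also fails if it takes over 56 s, if anything falls off the work surface, if the arm or the gripper's body presses on something with over 40 N, if the wrist force passes 120 N, or if a joint passes its speed limit or range.

## Working session

There is one attempt and no reset: what is moved stays moved. The work goes in short steps, Python scripts to look and compute and a shell command to move; the robot and the scene stay as the last step left them, time stands still between calls to the robot, and variables do not carry over. Pictures are saved under pics/ and viewed, at most 10 in all, crops included, and the job is handed in when it is done.

```bash
mkdir -p pics; ls
cat > h.py <<'E'
import numpy as np, cv2
from workcell import bot
def px2w(cam,uv,z):
    i=bot.camera_info(cam);K=np.array(i["intrinsics"]);T=np.array(i["camera_from_world"])
    R,t=T[:3,:3],T[:3,3]
    d=R.T@np.linalg.inv(K)@np.array([uv[0],uv[1],1.]);c=-R.T@t
    return c+d*(z-c[2])/d[2]
E
python3 - <<'E'
from h import *
np.set_printoptions(precision=4,suppress=True)
for c in("top","scene"):
    cv2.imwrite(f"pics/{c}0.png",bot.camera(c))
    for n,z in (("tray",0),("handle",.05),("nose",.012),("end_plate",.017),("dock",0),("lips",.017),("roller",.016),("dishes",0),("marker",0),("reagent",0),("beaker",0),("notebook",0)):
        for r in bot.spot_point(c,n)[:1]: print(c,n,round(r["confidence"],2),np.round(r["uv"],1),px2w(c,r["uv"],z))
o=bot.get_obs();print(o["clock"],o["eef_pos"],o["tool_rot"],o["grip_width"])
E
```

```text
pics
top tray 0.55 [359.9 248.9] [ 0.5204 -0.2353  0.    ]
top handle 0.55 [359.8 243.6] [ 0.5296 -0.2259  0.05  ]
top nose 0.62 [357.2 270.6] [ 0.462  -0.2228  0.012 ]
top end_plate 0.63 [360.2 216.1] [ 0.6072 -0.2374  0.017 ]
top lips 0.57 [203.3 217.9] [0.6109 0.1837 0.017 ]
top roller 0.51 [203.1 203.2] [0.6512 0.1845 0.016 ]
top dishes 0.84 [273.1 214.5] [ 0.6192 -0.0035  0.    ]
top marker 0.69 [271.7 276.1] [0.4529 0.0038 0.    ]
top reagent 0.78 [263.9 154.9] [0.7879 0.0185 0.    ]
top beaker 0.65 [441.9 208.5] [ 0.6264 -0.4661  0.    ]
top notebook 0.81 [437.1 283.6] [ 0.4234 -0.4366  0.    ]
scene tray 0.93 [257.1 161.4] [ 0.5337 -0.2214  0.    ]
scene handle 0.81 [254.1 150.6] [ 0.5382 -0.2286  0.05  ]
scene nose 0.81 [275.6 149.2] [ 0.4607 -0.2208  0.012 ]
scene end_plate 0.74 [236.  167.4] [ 0.6091 -0.2279  0.017 ]
scene dock 0.59 [338.3 256.2] [0.5361 0.1965 0.    ]
scene lips 0.91 [317.3 263.1] [0.6044 0.185  0.017 ]
scene roller 0.53 [302.8 270.4] [0.6502 0.1793 0.016 ]
scene dishes 0.66 [271.9 219. ] [ 0.6197 -0.0136  0.    ]
scene marker 0.49 [320.1 198.8] [0.4568 0.0118 0.    ]
scene reagent 0.95 [225.1 256.5] [ 0.7994  0.0126 -0.    ]
scene beaker 0.88 [192.6 127.7] [ 0.6326 -0.4706  0.    ]
scene notebook 0.94 [250.9 106. ] [ 0.4121 -0.4428  0.    ]
1.3 [0.1294 0.483  0.2533] [0.1305 0.9914 0.     0.    ] 0.08575232775953347
```

Run:
```python
import cv2
a=cv2.imread("pics/top0.png");b=cv2.imread("pics/scene0.png")
cv2.imwrite("pics/a.png",cv2.resize(a[130:330,140:400],None,fx=3,fy=3,interpolation=2))
cv2.imwrite("pics/b.png",cv2.resize(b[110:310,190:450],None,fx=3,fy=3,interpolation=2))
```

```text
(no output)
```

View pics/a.png

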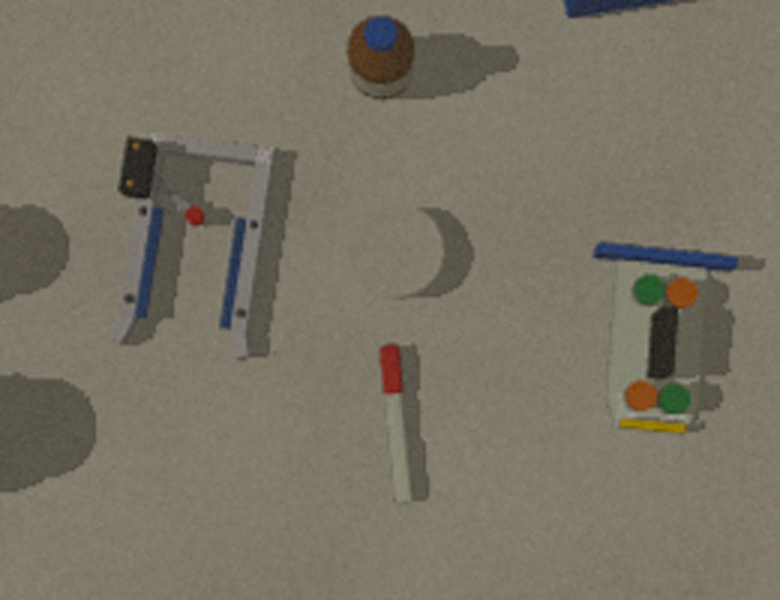

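View pics/b.png

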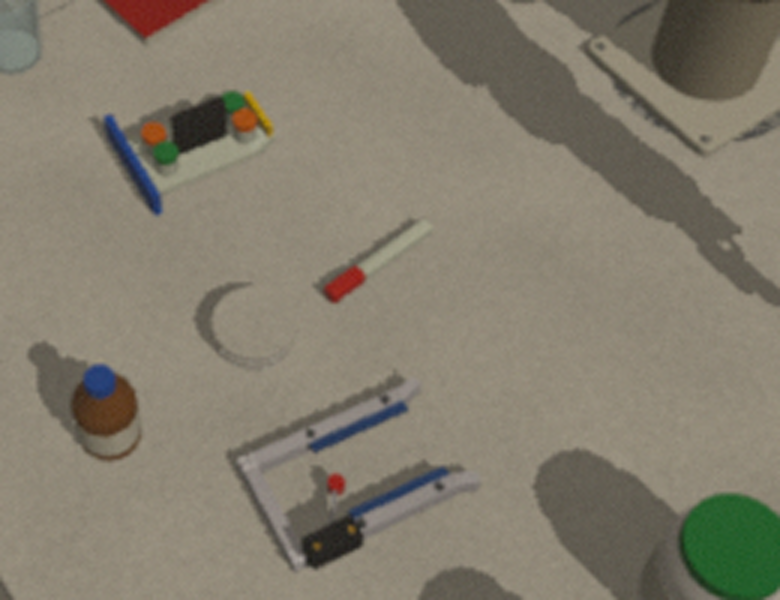

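```bash
cat >> h.py <<'E'
def blobs(img,hue,n,roi,z,cam,smin=110,vmin=40):
    """largest n blobs of a hue in roi (c0,c1,r0,r1); world centre and ends of the long axis"""
    hsv=cv2.cvtColor(img,cv2.COLOR_BGR2HSV)
    m=cv2.inRange(hsv,(hue[0],smin,vmin),(hue[1],255,255))
    k=np.zeros_like(m);k[roi[2]:roi[3],roi[0]:roi[1]]=m[roi[2]:roi[3],roi[0]:roi[1]]
    _,L,S,C=cv2.connectedComponentsWithStats(k)
    out=[]
    for i in sorted(range(1,len(S)),key=lambda i:-S[i,4])[:n]:
        v,u=np.nonzero(L==i)
        w=np.array([px2w(cam,p,z)[:2] for p in zip(u,v)])
        c=w.mean(0);U,s,Vt=np.linalg.svd(w-c);d=Vt[0];p=(w-c)@d
        out.append((S[i,4],c.round(4),np.degrees(np.arctan(d[1]/d[0])).round(1),round(np.ptp(p),4)))
    return out
E
python3 - <<'E'
from h import *
np.set_printoptions(precision=4,suppress=True)
T=cv2.imread("pics/top0.png");S=cv2.imread("pics/scene0.png")
for c,im,rd,rt in(("top",T,(170,235,190,250),(330,400,200,285)),("scene",S,(280,360,235,290),(220,285,135,185))):
    print(c,"lips",blobs(im,(100,130),2,rd,.019,c))
    print(c,"plate",blobs(im,(100,130),1,rt,.030,c))
    print(c,"nose",blobs(im,(20,35),1,rt,.020,c))
    hsv=cv2.cvtColor(im,cv2.COLOR_BGR2HSV)
# handle: dark
    g=np.full_like(im,255);g[rt[2]:rt[3],rt[0]:rt[1]]=im[rt[2]:rt[3],rt[0]:rt[1]]
    m=(g.max(2)<50).astype(np.uint8);_,L,St,C=cv2.connectedComponentsWithStats(m)
    i=1+St[1:,4].argmax();v,u=np.nonzero(L==i);w=np.array([px2w(c,p,.06)[:2] for p in zip(u,v)]);k=w-w.mean(0);d=np.linalg.svd(k)[2][0]
    print(c,"handle",len(u),w.mean(0),np.degrees(np.arctan(d[1]/d[0])))
    r=[x for x in bot.silhouettes(c,"dock")][:1]
    i=bot.camera_info(c);M=np.array(i["camera_from_world"]);print("cam at",-M[:3,:3].T@M[:3,3])
E
```

```text
top lips [(np.int32(89), array([0.6131, 0.2205]), np.float64(-8.5), np.float64(0.0957)), (np.int32(82), array([0.6008, 0.1459]), np.float64(-8.5), np.float64(0.0957))]
top plate [(np.int32(189), array([ 0.6076, -0.2397]), np.float64(82.9), np.float64(0.123))]
top nose [(np.int32(77), array([ 0.4592, -0.2214]), np.float64(83.3), np.float64(0.058))]
top handle 162 [ 0.528  -0.2261] -9.851869186803626
cam at [0.4095 0.0065 1.2218]
scene lips [(np.int32(70), array([0.6013, 0.1448]), np.float64(-8.5), np.float64(0.0952)), (np.int32(67), array([0.6124, 0.219 ]), np.float64(-8.6), np.float64(0.0963))]
scene plate [(np.int32(113), array([ 0.6113, -0.2328]), np.float64(81.7), np.float64(0.139))]
scene nose [(np.int32(53), array([ 0.4589, -0.222 ]), np.float64(81.0), np.float64(0.065))]
scene handle 205 [ 0.539  -0.2155] 14.405070191245075
cam at [1.0128 0.5666 1.1419]
```

```bash
python3 -m inch '[19,-35,0,0,0,0.02,100, 39,-70,0,0,0,0.04,100, 58,-105,0,0,0,0.06,100, 78,-140,0,0,0,0.08,100, 98,-175,0,0,0,0.1,100, 118,-210,0,0,0,0.12,100, 137,-245,0,0,0,0.14,100, 157,-280,0,0,0,0.145,100]'; python3 -m inch '[19,-35,0,0,0,0,100, 39,-70,0,0,0,0,100, 58,-105,0,0,0,0,100, 78,-140,0,0,0,0,100, 98,-175,0,0,0,0,100, 118,-210,0,0,0,0,100, 137,-245,0,0,0,0,100, 157,-280,0,0,0,0,100]'
python3 - <<'E'
from h import *
np.set_printoptions(precision=4,suppress=True)
o=bot.get_obs();print(o["clock"],o["joint_pos"],o["eef_pos"],o["tool_rot"])
for c in("top","scene"):
    bot.camera(c)
    for n in("tub_green","tub_orange"):
        for r in bot.spot_point(c,n)[:1]:print(c,n,px2w(c,r["uv"],0),r["confidence"])
E
```

```text
clock: 2.07
eef_pos: [0.2867, 0.2013, 0.2536]
tool_rot: [0.058, 0.998, 0.0, 0.0]
ft_force: [1.1, -0.7, 0.2]
grip_width: 0.0856
grasp_force: 0.0
clock: 2.73
eef_pos: [0.4439, -0.0792, 0.2535]
tool_rot: [0.059, 0.998, 0.0, 0.0]
ft_force: [0.6, 1.7, -0.7]
grip_width: 0.0853
grasp_force: 0.0
2.7333 [-0.1767  0.143  -0.1161  1.3111  0.0002 -0.0591] [ 0.4439 -0.0792  0.2535] [0.0587 0.9983 0.0001 0.0003]
top tub_green [0.4545 0.4395 0.    ] 0.6
top tub_orange [0.6177 0.4619 0.    ] 0.81
scene tub_green [0.449  0.4489 0.    ] 0.83
scene tub_orange [0.6181 0.4622 0.    ] 0.57
```

```bash
python3 -m inch '[20,-34,0,0,0,0,100, 40,-68,0,0,0,0,100, 60,-102,-15,0,0,0,100, 75,-130,-35,0,0,0,100, 87,-152,-60,0,0,0,100, 87,-152,-100,0,0,0,100, 87,-152,-130,0,0,0,100, 87,-152,-130,0,0,0,100]'
python3 - <<'E'
from h import *
for c in("top","scene"): cv2.imwrite(f"pics/{c}1.png",bot.camera(c))
a=cv2.imread("pics/top1.png")[190:300,310:410];b=cv2.imread("pics/scene1.png")[110:210,210:310]
cv2.imwrite("pics/c.png",np.hstack([cv2.resize(a,(400,440)),cv2.resize(b,(400,440))]))
E
```

```text
clock: 3.7
eef_pos: [0.5259, -0.2255, 0.1166]
tool_rot: [0.057, 0.998, 0.002, -0.006]
ft_force: [-2.0, 1.4, 0.2]
grip_width: 0.0855
grasp_force: 0.0
```

View pics/c.png

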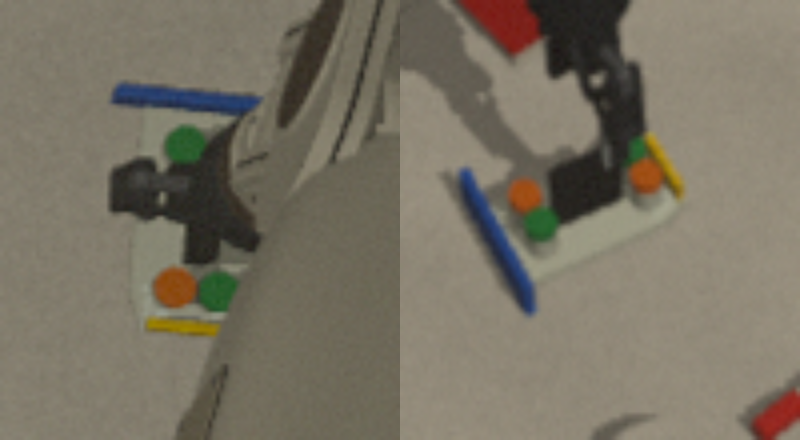

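Gripper straddles the handle (top-crop finger at 130,185; handle end at 200,240); tray undisturbed. Descend and grip.

```bash
python3 -m inch '[0,0,0,0,0,0,100, 0,0,-20,0,0,0,100, 0,0,-40,0,0,0,100, 0,0,-55,0,0,0,100, 0,0,-70,0,0,0,100, 0,0,-70,0,0,0,100]';  python3 -m inch '[0,0,0,0,0,0,10, 0,0,0,0,0,0,0, 0,0,0,0,0,0,0, 0,0,0,0,0,0,0, 0,0,0,0,0,0,0, 0,0,0,0,0,0,0, 0,0,0,0,0,0,0, 0,0,0,0,0,0,0]'; python3 -m inch '[0,0,0,0,0,0,0, 0,0,10,0,0,0,0, 0,0,20,0,0,0,0, 0,0,30,0,0,0,0, 0,0,40,0,0,0,0, 0,0,40,0,0,0,0, 0,0,40,0,0,0,0]'
python3 - <<'E'
from h import *
bot.camera("scene")
img=bot.camera("scene");c="scene"
o=bot.get_obs();print(o["eef_pos"],o["tool_rot"])
print("plate",blobs(img,(100,130),1,(180,330,100,200),.030+.04,c))
cv2.imwrite("pics/d.png",cv2.resize(img[90:220,190:350],None,fx=4,fy=4,interpolation=2))
E
```

```text
clock: 4.3
eef_pos: [0.5305, -0.2283, 0.0536]
tool_rot: [0.058, 0.998, -0.0, 0.0]
ft_force: [-0.5, -0.2, -0.5]
grip_width: 0.0857
grasp_force: 0.0
clock: 4.97
eef_pos: [0.531, -0.2295, 0.0542]
tool_rot: [0.058, 0.998, -0.0, 0.001]
ft_force: [-1.4, -0.6, 5.4]
grip_width: 0.013
grasp_force: 59.8
clock: 5.55
eef_pos: [0.5311, -0.2293, 0.0944]
tool_rot: [0.058, 0.998, -0.0, 0.001]
ft_force: [0.8, 0.6, -3.1]
grip_width: 0.0131
grasp_force: 58.6
[ 0.53011236 -0.228864    0.09305732] [ 5.83161403e-02  9.98298118e-01  1.16466106e-04 -2.85634313e-04]
plate [(np.int32(124), array([ 0.6117, -0.2293]), np.float64(82.1), np.float64(0.1391))]
```

View pics/d.png

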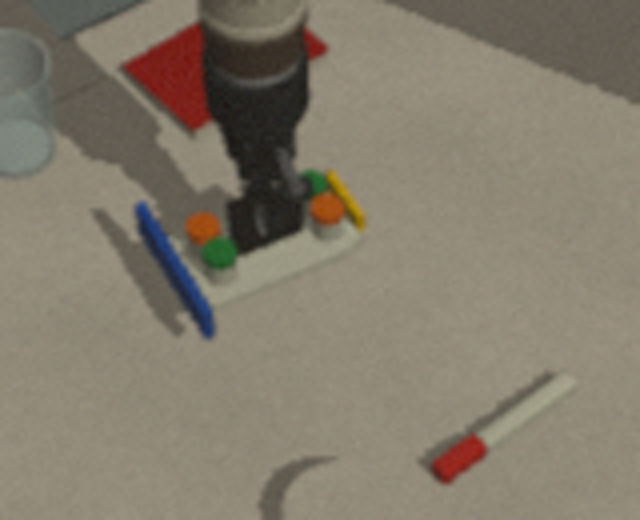

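```bash
python3 -m inch '[0,5,10,0,0,0.06,0, 0,10,20,0,0,0.15,0, -3,22,30,0,0,0.27,0, -6,36,40,0,0,0.39,0, -9,52,40,0,0,0.51,0, -12,68,40,0,0,0.63,0, -16,84,40,0,0,0.75,0, -20,100,40,0,0,0.87,0]'; python3 -m inch '[-5,18,0,0,0,0.12,0, -10,36,0,0,0,0.24,0, -15,54,0,0,0,0.36,0, -20,72,0,0,0,0.48,0, -25,90,0,0,0,0.6,0, -30,110,0,0,0,0.72,0, -35,130,0,0,0,0.84,0, -40,150,0,0,0,0.96,0]';python3 -m inch '[-5,20,0,0,0,0.12,0, -10,42,0,0,0,0.24,0, -15,66,0,0,0,0.36,0, -20,90,0,0,0,0.48,0, -25,114,0,0,0,0.6,0, -29,140,0,0,0,0.72,0, -33,165,0,0,0,0.84,0, -36,188,0,0,0,0.96,0]';python3 -m inch '[0,0,0,0,0,0.1,0, 0,0,0,0,0,0.2,0, 0,0,0,0,0,0.3,0, 0,0,0,0,0,0.317,0, 0,0,0,0,0,0.317,0, 0,0,-20,0,0,0.317,0, 0,0,-35,0,0,0.317,0, 0,0,-35,0,0,0.317,0]'
cat > m.py <<'E'
from h import *
np.set_printoptions(precision=4,suppress=True)
import sys
o=bot.get_obs();p=o["eef_pos"];dz=p[2]-.0536
q=o["tool_rot"];print(o["clock"],p,q,o["joint_pos"],"F",o["ft_force"])
D=np.array([.5329,.1938]);a=np.radians(-8.7);R=np.array([[np.cos(a),np.sin(a)],[-np.sin(a),np.cos(a)]])
print("tcp in dock",(R@(np.array(p[:2])-D))*1e3)
for c in("top","scene"):
    im=bot.camera(c);cv2.imwrite(f"pics/{c}_{sys.argv[1]}.png",im)
    roi=(150,250,190,330) if c=="top" else (280,480,200,340)
    for n,h,z in(("blue",(100,130),.03),("yellow",(20,35),.02)):
        for A,w,an,l in blobs(im,h,3 if n=="blue" else 1,roi,z+dz,c): print(c,n,A,w,(R@(w-D)*1e3).round(1),an,l)
    for n,z in(("nose",.012),("end_plate",.017),("handle",.05)):
        for r in bot.spot_point(c,n)[:1]:
            w=px2w(c,r["uv"],z+dz);print(c,n,round(r["confidence"],2),w,(R@(w[:2]-D)*1e3).round(1))
E
python3 m.py 2
```

```text
clock: 6.32
eef_pos: [0.5096, -0.1282, 0.1326]
tool_rot: [-0.37, 0.929, 0.0, -0.001]
ft_force: [0.5, 0.2, -3.7]
grip_width: 0.0131
grasp_force: 58.7
clock: 6.98
eef_pos: [0.4695, 0.0218, 0.1327]
tool_rot: [0.757, -0.653, -0.0, 0.0]
ft_force: [-0.7, 0.2, -3.0]
grip_width: 0.0132
grasp_force: 58.7
clock: 7.65
eef_pos: [0.4334, 0.2102, 0.1328]
tool_rot: [0.973, -0.229, -0.001, 0.0]
ft_force: [0.4, -0.4, -3.2]
grip_width: 0.0133
grasp_force: 58.8
clock: 8.32
eef_pos: [0.4322, 0.2077, 0.0955]
tool_rot: [0.997, -0.077, -0.003, 0.002]
ft_force: [-1.3, -1.1, -3.2]
grip_width: 0.0133
grasp_force: 59.0
8.3167 [0.4322 0.2077 0.0955] [ 0.997  -0.0768 -0.0026  0.0015] [ 0.4479  0.3376 -0.3038  0.9355  0.     -2.5399] F [-1.2706 -1.1211 -3.2298]
tcp in dock [-101.6809   -1.5384]
top blue 97 [0.6038 0.2111] [67.5 27.8] -8.5 0.0915
top blue 82 [0.589  0.1401] [ 63.6 -44.6] -8.7 0.0892
top blue 82 [0.3486 0.1841] [-180.7  -37.5] 81.0 0.0532
top yellow 79 [0.5031 0.1968] [-29.9  -1.5] 80.9 0.0569
top nose 0.92 [0.4976 0.2005 0.0539] [-35.9   1.3]
top end_plate 0.71 [0.356  0.2212 0.0589] [-179.     0.3]
top handle 0.74 [0.4367 0.2156 0.0919] [-98.4   7. ]
scene blue 126 [0.3603 0.2454] [-178.4   24.9] 77.7 0.0895
scene blue 71 [0.6198 0.1649] [ 90.3 -15.4] -8.5 0.0907
scene blue 69 [0.6314 0.2353] [91.1 55.9] -8.6 0.0917
scene yellow 104 [0.505 0.197] [-28.1  -1.1] 78.8 0.0622
scene nose 0.79 [0.5039 0.1933 0.0539] [-28.6  -4.9]
scene end_plate 0.88 [0.3543 0.2157 0.0589] [-179.8   -5.4]
scene handle 0.79 [0.4282 0.2058 0.0919] [-105.3   -4. ]
```

```bash
python3 -m inch '[0,0,-20,0,0,0,0, 0,0,-35,0,0,0,0, 0,0,-42,0,0,0,0, 0,0,-42,0,0,0,0, 0,0,-42,0,0,0,0]'; python3 m.py 3
```

```text
clock: 9.13
eef_pos: [0.4344, 0.209, 0.0565]
tool_rot: [0.997, -0.076, -0.0, 0.0]
ft_force: [1.0, -0.4, -1.9]
grip_width: 0.013
grasp_force: 59.1
9.1333 [0.4344 0.209  0.0565] [ 0.9971 -0.0756 -0.0001  0.0001] [ 0.4484  0.3897 -0.3489  0.8325 -0.     -2.5418] F [ 0.9764 -0.4202 -1.9364]
tcp in dock [-99.6399   0.1208]
top blue 93 [0.6092 0.2181] [71.7 35.6] -8.6 0.0946
top blue 84 [0.5969 0.1444] [ 70.7 -39.2] -8.6 0.0922
top blue 70 [0.3509 0.1837] [-178.4  -37.5] 80.7 0.0496
top yellow 72 [0.5056 0.1974] [-27.5  -0.6] 80.9 0.0563
top nose 0.86 [0.5014 0.1941 0.0149] [-31.2  -4.5]
top end_plate 0.84 [0.3606 0.2225 0.0199] [-174.6    2.3]
top handle 0.71 [0.4417 0.214  0.0529] [-93.2   6.2]
scene blue 130 [0.3634 0.248 ] [-175.7   27.9] 76.3 0.0883
scene blue 71 [0.6049 0.1503] [ 77.8 -32.1] -8.4 0.094
scene blue 70 [0.6179 0.2232] [79.6 41.9] -8.6 0.0951
scene yellow 98 [0.5063 0.1987] [-27.    0.8] 79.6 0.0604
scene nose 0.97 [0.5139 0.1916 0.0149] [-18.5  -5.1]
scene end_plate 0.87 [0.3555 0.2296 0.0199] [-180.8    8.5]
scene handle 0.62 [0.4292 0.2009 0.0529] [-103.6   -8.6]
```

```bash
python3 -m inch '[10,-1.5,-2,0,0,0,0, 20,-3,-2,0,0,0,0, 30,-4.6,-2,0,0,0,0, 40,-6.1,-2,0,0,0,0, 50,-7.6,-2,0,0,0,0, 60,-9.2,-2,0,0,0,0, 69,-10.6,-2,0,0,0,0, 69,-10.6,-2,0,0,0,0]'; python3 m.py 4
python3 - <<'E'
from h import *
a=cv2.imread("pics/top_4.png")[180:290,150:250];b=cv2.imread("pics/scene_4.png")[200:310,270:430]
cv2.imwrite("pics/e.png",np.hstack([cv2.resize(a,(327,360)),cv2.resize(b,(473,360))]))
E
```

```text
clock: 10.2
eef_pos: [0.5062, 0.1981, 0.0545]
tool_rot: [0.997, -0.076, 0.001, -0.0]
ft_force: [0.2, 0.1, -2.4]
grip_width: 0.0132
grasp_force: 59.2
10.2 [0.5062 0.1981 0.0545] [ 0.9971 -0.0764  0.0013 -0.0003] [ 0.3734  0.49   -0.1856  0.8925 -0.0007 -2.6153] F [ 0.2407  0.1393 -2.3514]
tcp in dock [-27.0361   0.2249]
top blue 80 [0.6035 0.1438] [ 77.4 -38.7] -8.8 0.0868
top blue 76 [0.6206 0.2167] [83.2 35.9] -7.9 0.0813
top blue 38 [0.4208 0.1639] [-106.3  -46.5] 80.8 0.0314
top yellow 82 [0.5773 0.1883] [44.7  1.3] 81.0 0.0573
top nose 0.85 [0.5822 0.194  0.0129] [48.7  7.7]
top end_plate 0.68 [0.4251 0.218  0.0179] [-110.2    7.6]
top handle 0.67 [0.5113 0.2075 0.0509] [-23.4  10.3]
scene blue 140 [0.4309 0.2335] [-106.8   23.8] 78.7 0.0921
scene blue 75 [0.6067 0.1492] [ 79.7 -32.9] -8.2 0.0916
scene blue 65 [0.6182 0.2224] [80.  41.2] -8.8 0.0928
scene yellow 94 [0.5746 0.1883] [42.1  0.9] 79.9 0.0608
scene nose 0.9 [0.5767 0.1797 0.0129] [45.5 -7.3]
scene end_plate 0.96 [0.4263 0.2092 0.0179] [-107.7   -0.9]
scene handle 0.79 [0.5046 0.1862 0.0509] [-26.9 -11.8]
```

View pics/e.png

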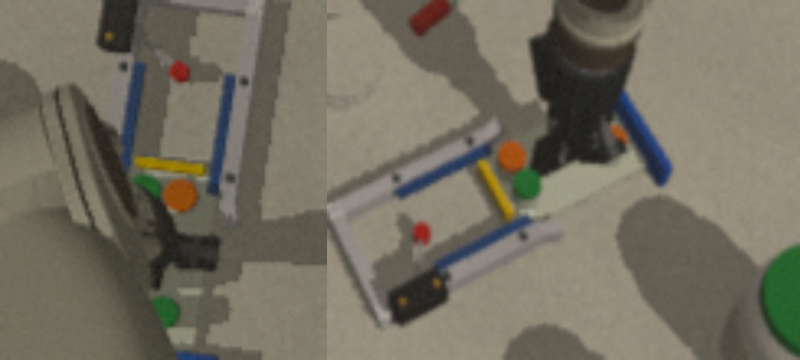

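```bash
python3 -m inch '[0,-1,-0.5,0,0,0,0, 12,-2.8,-0.5,0,0,0,0, 24,-4.7,-0.5,0,0,0,0, 36,-6.5,-0.5,0,0,0,0, 48,-8.3,-0.5,0,0,0,0, 60,-10.2,-0.5,0,0,0,0, 70,-11.7,-0.5,0,0,0,0, 79,-13,-0.5,0,0,0,0]'; python3 -m inch '[0,0,0,0,0,0,0, 0,0,0,0,0,0,0]'; python3 m.py 5
```

```text
clock: 11.27
eef_pos: [0.5819, 0.1854, 0.0543]
tool_rot: [0.997, -0.075, -0.001, -0.0]
ft_force: [-4.1, -0.4, 4.2]
grip_width: 0.0128
grasp_force: 60.2
clock: 11.43
eef_pos: [0.5834, 0.1853, 0.0543]
tool_rot: [0.997, -0.076, 0.001, -0.0]
ft_force: [1.0, 0.5, 0.9]
grip_width: 0.0129
grasp_force: 59.8
11.4333 [0.5834 0.1853 0.0543] [ 0.9971 -0.0758  0.0011 -0.0001] [ 0.3079  0.6048  0.0202  0.9841 -0.0006 -2.682 ] F [1.0053 0.4598 0.8988]
tcp in dock [51.1786 -0.7233]
top blue 16 [0.4962 0.1428] [-28.6 -56. ] 55.0 0.0146
top blue 7 [0.6432 0.1374] [117.6 -39.1] 80.8 0.0057
top blue 3 [0.612 0.141] [ 86.2 -40.2] 43.5 0.0038
top yellow 72 [0.6536 0.1712] [122.7  -4.1] 79.8 0.0528
top nose 0.58 [0.6641 0.1772 0.0127] [132.2   3.4]
top handle 0.58 [0.5847 0.1895 0.0507] [51.8  3.6]
scene blue 148 [0.5094 0.2175] [-26.8  19.9] 79.6 0.0989
scene blue 70 [0.6183 0.2224] [80.1 41.2] -8.6 0.0953
scene blue 18 [0.5923 0.1513] [ 65.1 -33. ] -8.1 0.0326
scene yellow 82 [0.6534 0.1755] [121.9   0.1] 78.8 0.0614
scene nose 0.79 [0.656  0.173  0.0127] [124.8  -2. ]
scene end_plate 0.61 [0.5008 0.1983 0.0177] [-32.4  -0.4]
scene handle 0.94 [0.5747 0.1888 0.0507] [42.1  1.3]
```

```bash
python3 -m inch '[4,-0.6,0,0,0,0,0, 8,-1.2,0,0,0,0,0, 11,-1.7,0,0,0,0,0, 11,-1.7,0,0,0,0,0, 11,-1.7,0,0,0,0,0]'; python3 m.py 6
python3 - <<'E'
from h import *
a=cv2.imread("pics/top_6.png")[170:270,160:260];b=cv2.imread("pics/scene_6.png")[215:305,270:390]
cv2.imwrite("pics/f.png",np.hstack([cv2.resize(a,(320,360),interpolation=2),cv2.resize(b,(480,360),interpolation=2)]))
i=bot.camera_info("scene");K=np.array(i["intrinsics"]);T=np.array(i["camera_from_world"])
a=np.radians(-8.7);x=np.array([np.cos(a),np.sin(a)]);y=np.array([-x[1],x[0]])
for name,cam in(("scene","scene"),("top","top")):
    im=cv2.imread(f"pics/{cam}_6.png");hsv=cv2.cvtColor(im,cv2.COLOR_BGR2HSV)
    m=(cv2.inRange(hsv,(0,150,70),(7,255,255))|cv2.inRange(hsv,(173,150,70),(180,255,255)))
    m2=np.zeros_like(m);r=(270,390,215,305) if cam=="scene" else (180,240,170,230);m2[r[2]:r[3],r[0]:r[1]]=m[r[2]:r[3],r[0]:r[1]]
    v,u=np.nonzero(m2);
    if len(u):
        w=px2w(cam,(u.mean(),v.mean()),.018)[:2]-np.array([.5329,.1938]);d=np.array([w@x,w@y])*1e3
        print(cam,len(u),"roller dock",d,"lever rad from -y",np.arctan2(d[0]-149,44-d[1]))
E
```

```text
clock: 12.25
eef_pos: [0.592, 0.184, 0.0543]
tool_rot: [0.997, -0.075, -0.001, -0.0]
ft_force: [-2.6, 1.2, 5.6]
grip_width: 0.0134
grasp_force: 60.6
12.25 [0.592  0.184  0.0543] [ 0.9972 -0.0753 -0.0013 -0.0002] [ 0.3008  0.6212  0.0506  1.0025  0.0013 -2.6901] F [-2.6283  1.159   5.5977]
tcp in dock [59.9088 -0.7202]
top blue 13 [0.5049 0.1402] [-19.6 -57.2] 51.8 0.0132
top blue 12 [0.5595 0.1501] [ 32.9 -39.2] -4.4 0.0107
top blue 3 [0.5755 0.1464] [ 49.3 -40.4] -28.1 0.0059
top yellow 69 [0.6621 0.17  ] [131.3  -4. ] 80.1 0.0501
top nose 0.82 [0.6671 0.1745 0.0127] [135.6   1.2]
top end_plate 0.65 [0.5829 0.1819 0.0177] [51.2 -4.2]
top handle 0.78 [0.5969 0.1826 0.0507] [65.  -1.4]
scene blue 153 [0.5186 0.216 ] [-17.5  19.8] 79.4 0.0999
scene blue 69 [0.6193 0.2222] [81.1 41.1] -8.7 0.0928
scene blue 9 [0.5982 0.1504] [ 71.1 -33. ] -3.8 0.0171
scene yellow 86 [0.6627 0.1741] [131.3   0.2] 79.9 0.0624
scene nose 0.97 [0.6624 0.171  0.0127] [131.5  -2.9]
scene end_plate 0.68 [0.5159 0.1978 0.0177] [-17.4   1.4]
scene handle 0.75 [0.5956 0.1871 0.0507] [63.   2.8]
scene 28 roller dock [142.99681993  -4.8095919 ] lever rad from -y -0.12237721394474373
top 25 roller dock [144.32244478  -2.09982237] lever rad from -y -0.10111972508156658
```

View pics/f.png

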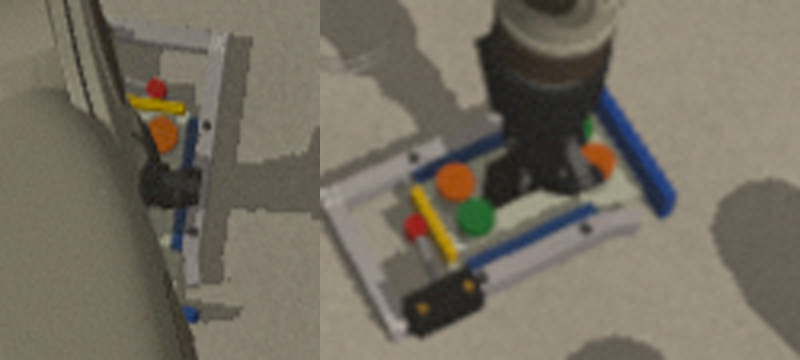

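```bash
python3 -m inch '[2,-0.3,0,0,0,0,0, 4,-0.6,0,0,0,0,0, 5,-0.8,0,0,0,0,0, 5,-0.8,0,0,0,0,0, 5,-0.8,0,0,0,0,0, 5,-0.8,0,0,0,0,0]'; python3 m.py 7 | sed -n '1,4p;/yellow/p'
python3 - <<'E'
from h import *
im=bot.camera("scene");hsv=cv2.cvtColor(im,cv2.COLOR_BGR2HSV)
a=np.radians(-8.7);x=np.array([np.cos(a),np.sin(a)]);y=np.array([-x[1],x[0]])
m=(cv2.inRange(hsv,(0,150,70),(7,255,255))|cv2.inRange(hsv,(173,150,70),(180,255,255)))
m2=np.zeros_like(m);m2[215:305,270:390]=m[215:305,270:390]
v,u=np.nonzero(m2);w=px2w("scene",(u.mean(),v.mean()),.018)[:2]-np.array([.5329,.1938]);print(len(u),w@x,w@y)
E
```

```text
clock: 13.15
eef_pos: [0.5964, 0.1833, 0.0543]
tool_rot: [0.997, -0.075, -0.002, -0.0]
ft_force: [-3.8, 0.4, 7.8]
grip_width: 0.0132
grasp_force: 60.6
13.15 [0.5964 0.1833 0.0543] [ 0.9972 -0.0751 -0.0018 -0.0002] [ 0.2975  0.6288  0.0647  1.0098  0.0017 -2.6937] F [-3.7574  0.409   7.8458]
tcp in dock [64.3869 -0.7199]
top blue 12 [0.561  0.1499] [ 34.4 -39.1] -9.0 0.0138
top blue 11 [0.5085 0.1382] [-15.7 -58.7] 37.4 0.0111
top yellow 68 [0.6663 0.1681] [135.8  -5.2] 80.7 0.0474
scene yellow 81 [0.6672 0.1736] [135.8   0.3] 79.1 0.0612
24 0.147933785663848 -0.005274933257910769
```

```bash
python3 -m inch '[0,0,0,0,0,0,25, 0,0,0,0,0,0,40, 0,0,0,0,0,0,60, 0,0,0,0,0,0,60, 0,0,0,0,0,0,60, 0,0,0,0,0,0,60]'; python3 -m inch '[0,0,10,0,0,0,60, 0,0,25,0,0,0,60, 0,0,45,0,0,0,60, 0,0,75,0,0,0,60, 0,0,110,0,0,0,60, 0,0,140,0,0,0,60]'; python3 -m inch '[-20,-30,10,0,0,0,60, -40,-60,20,0,0,0,60, -60,-90,20,0,0,0,60, -80,-120,20,0,0,0,60, -100,-155,20,0,0,0,60, -120,-190,20,0,0,0,60, -140,-225,20,0,0,0,60, -140,-225,20,0,0,0,60]'
python3 - <<'E'
from h import *
D=np.array([.5329,.1938]);a=np.radians(-8.7);x=np.array([np.cos(a),np.sin(a)]);y=np.array([-x[1],x[0]])
for c,roi in(("top",(160,240,180,270)),("scene",(270,400,215,305))):
    im=bot.camera(c);cv2.imwrite(f"pics/{c}_8.png",im)
    for n,h,z,k in(("yellow",(20,35),.02,1),("blue",(100,130),.026,3),("red",(0,7),.018,1)):
        for A,w,an,l in blobs(im,h,k,roi,z,c,150 if n=="red" else 110): print(c,n,A,((w-D)@x*1e3).round(1),((w-D)@y*1e3).round(1),an,l)
A=cv2.imread("pics/top_8.png")[170:270,150:250];b=cv2.imread("pics/scene_8.png")[215:305,270:390]
cv2.imwrite("pics/g.png",np.hstack([cv2.resize(A,(360,360),interpolation=2),cv2.resize(b,(440,360),interpolation=2)]))
E
```

```text
clock: 14.1
eef_pos: [0.5983, 0.1828, 0.0535]
tool_rot: [0.997, -0.076, -0.0, 0.0]
ft_force: [-1.1, 0.4, 0.4]
grip_width: 0.0511
grasp_force: 0.0
clock: 14.6
eef_pos: [0.5984, 0.1828, 0.1965]
tool_rot: [0.997, -0.076, 0.001, -0.0]
ft_force: [0.7, -0.3, -0.2]
grip_width: 0.0513
grasp_force: 0.0
clock: 15.27
eef_pos: [0.4547, -0.0468, 0.2147]
tool_rot: [0.997, -0.079, -0.001, 0.001]
ft_force: [0.5, 0.4, 0.0]
grip_width: 0.051
grasp_force: 0.0
top yellow 85 136.0 -0.0 80.1 0.056
top blue 173 -15.3 -0.1 81.2 0.1232
top blue 95 74.4 37.2 -8.4 0.0929
top blue 9 36.9 -38.9 4.8 0.0109
top red 25 148.5 -2.7 34.4 0.0161
scene yellow 83 135.9 -0.1 78.8 0.0613
scene blue 170 -15.7 5.2 79.7 0.1292
scene blue 67 79.0 39.6 -8.9 0.0957
scene blue 8 40.1 -35.0 -9.2 0.0132
scene red 25 147.4 -5.6 39.7 0.0188
```

View pics/g.png

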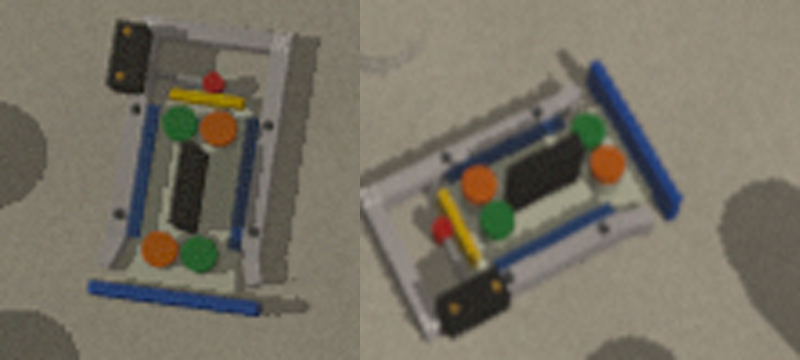

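The tray lies straight between the rails, with the nose (top crop 205,98) on the roller (213,82). There is a clear gap between the plate and the rail ends. The plate centre is at dock x of about -15, so the gap is about 10 mm, and the lever is at about 0.57.

```bash
python3 -c "
from workcell import bot
print(bot.job_done())"
```

```text
the job is handed in; nothing more can be done
None
```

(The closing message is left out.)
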